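# Flip down the length stop and set a strip for sawing

## Task

Set the wooden strip on the sawing board for a cut to the longer length: push over the folded-back flip stop that is farther from the saw slot (the left one), so that it tips right down in front of the fence, and leave the other stop folded back. Then push the strip flat against the fence and along it until its left end butts against that stop. Only push: do not lift the strip off the board, shift the stops along their track or disturb the things round the board.

Things in the scene. Friction and masses are not known exactly. Their poses are not given: they have to be found in the camera images.
- saw_board: Sawing board, fixed: plywood bed 16 mm thick (x -67 to +65, y -160 to +160 mm). Origin: middle of its underside, on the bench. x points across the fence away from the robot, y along the fence to the left, z up. Wooden fence: front face at x = +30 mm, 28 mm thick, top 30 mm above the bench; saw slot at y = -60 mm. A T-track on the fence (top 35 mm) carries two flip stops. Free bench behind its left part.
- strip: The loose dark-brown wooden strip, 22 mm wide (x), 200 mm long (y), 12 mm high, about 50 g, lying flat on the bed in front of the fence, its right part overhanging the bed's right end. Origin: centre of its underside; y along it to the left, z up.
- strip_left_end (a point): Centre of the strip's left end face, 6 mm above the bed, axes as the strip.
- strip_right_end (a point): Centre of the strip's right end face, 6 mm above the bed, axes as the strip. High above this side a lamp's pull chain ends 0.53 m over the bench, at about x = 0.53, y = -0.28 m from the robot's base: keep the wrist and forearm below or round it.
- long_stop_face (a point): Left flip stop, farther from the saw slot: where the plane of its stop face meets fence face and bed. Axes as the board; the face looks to -y and the strip's left end is to come to y = 0 here. The stop is a dark steel L, 16 mm thick (y 0 to +16 here). Its slide (y -5 to +36, top of the brass knob 53 mm above the bench) is clamped and holds pushes up to about 40 N.
- long_stop_pivot (a point): The left stop's pivot axis (along y) in the plane of its face: 16 mm behind the fence face, 47 mm above the bench. Axes as the board. Folded back, the stop's top is 95 mm above the bench and its rearmost corner 34 mm behind (+x) and 21 mm above this point; behind it is free. Pushing that corner about 15 mm towards -x takes it past balance and it falls down by itself.
- long_stop (a joint): Angle of the left stop, rad: 2.4 = folded back on its end stop, as at the start; about 1.9 = balance point; 0 = down, its finger in front of the fence from 2 mm above the bed, reaching 23 mm forward of the fence face. It weighs 60 g and turns almost freely.
- short_stop_face (a point): The same point of the right flip stop (nearer the saw slot), which is built alike.
- short_stop (a joint): Angle of the right stop, the same way; it starts folded back at 2.4 and is to stay there. The strip passes under it.
- wood_glue: Loose white squeeze bottle with an orange nozzle, 52 mm wide, 130 high, standing behind the board's right part. Origin: centre of its foot.
- plastic_glue: Loose small white squeeze bottle with a blue nozzle, 32 mm wide, 85 high, standing behind the board's left end. Origin: centre of its foot.
- fine_pliers: Loose red-handled side cutters, 48 x 113 x 12 mm, lying in front of the board. Origin: centre of the underside.
- tape_small: Loose roll of masking tape, 56 mm across, 15 high, lying in front of the board's right part. Origin: centre of the underside.

How it is judged:
On the way, in this order (a step that is already met when the one before it is completed fails the run):
1. the left stop is folded right down while the strip is still short of it (value of joint long_stop below 0.06 rad and y of strip_left_end in the frame of long_stop_face below -0.01 m), for 0.2 s.
2. the strip lies along the fence with its left end against the left stop (value of joint long_stop below 0.06 rad and y of strip_left_end in the frame of long_stop_face between -0.0025 and 0.0015 m and x of strip in the frame of saw_board between 0.0165 and 0.0205 m and angle between the y axis of strip and the y axis of saw_board, either way round below 0.015 rad), for 0.2 s.
At the end, for the whole second after the job is handed in: The left stop is down (within 0.06 rad), the right one still folded back (over 2.2 rad); the strip lies at rest and flat on the bed, its left end within 2.5 mm of the left stop's face, its back edge within 2.5 mm of the fence face and parallel to it within 0.015 rad (all of step 2 and value of joint short_stop above 2.2 rad and height (world z) of strip between 0.014 and 0.0185 m and angle between strip's own z axis and vertical below 0.03 rad and linear speed of strip below 0.01 m/s); the robot touches nothing.
It fails at once if the strip is lifted off the bed or tipped (height (world z) of strip above 0.024 m or angle between strip's own z axis and vertical above 0.15 rad).
It fails at once if the strip falls off the board (height (world z) of strip below 0.008 m).
It fails at once if the right stop is tipped forward (value of joint short_stop below 1.8 rad).
It fails at once if a stop is shifted along its track by more than 3 mm (distance of any of long_stop_face, short_stop_face from where it was at the start of the episode above 0.003 m).
It fails at once if something lying round the board is moved by more than 15 mm or tipped (distance of any of wood_glue, plastic_glue, fine_pliers, tape_small from where it was at the start of the episode above 0.015 m or angle between any of wood_glue, plastic_glue, fine_pliers, tape_small's own z axis and vertical above 0.3 rad).
It also fails if it takes over 54 s, if anything falls off the work surface, if the arm or the gripper's body presses on something with over 40 N, if the wrist force passes 120 N, or if a joint passes its speed limit or range.

## Robot

A 7-joint arm with a two-finger parallel gripper is mounted at the origin on a cart in front of the work surface, level with it; the furniture and walls round the work are solid. World frame = base frame: x ahead of the robot, y to its left, z up, the work surface at z = 0. Lengths are in m, angles in rad, forces in N, time in s.
With the tool pointing down it reaches from about 0.425 to 0.875 m from the base axis. Payload 4.7 kg.
Tool frame: the origin (TCP) lies at the very end of the fingers, on their centre line; the grasp point (between the pads) lies 19 mm behind it; z points along the fingers, y is the line along which they close (so a half turn about z gives the same grasp; the last joint's range is limited). The gripper opens to 87 mm and grips with 3 to 60 N. Pads are 19 mm wide; open, the fingers measure 117 mm over their backs; the gripper's body (75 mm by 190 mm) begins 51 mm behind the grasp point.
Start: joints at [1.172, 0.321, -0.07, 1.45, 0.023, 1.371, -0.057], TCP at [0.261, -0.595, 0.194] pointing down, gripper open.
Joint ranges: [-2.86, 2.86], [-0.3, 2.09], [-1.38, 1.24], [0.06, 2.45], [-1.56, 4.7], [0.09, 2.05], [-2.69, 2.69]. Speed limits (rad/s): [2.57, 2.57, 3.14, 3.14, 3.14, 3.14, 3.14].

## Interface

Orientations are given as a rotation vector (axis times angle).
In Python, from cell import get_obs, imaging, ticket gives the robot as it stands.
- The arm moves only by the tool apply_moves, never from a script. Its argument "plan" is a list of rows, each an object with "slide": the shift along the world's x, y, z in units of 30 mm (1.0 is 30 mm), a list of three; "rotation": the turn, a rotation vector about the world's x, y, z in units of 6 degrees (1.0 is 6 degrees), a list of three. In form: [{"slide": [x, y, z], "rotation": [rx, ry, rz]}, ...]. A call has exactly 8 rows; each row shifts and turns the commanded pose from where the row before left it; what a row does not reach is not made up. A row lasts 1/10 s, in which the tool goes at most 50 mm and 8.59 degrees, less where a joint would pass 70% of its speed; a pose out of reach is approached as far as the arm can. A call is refused whole if a number of a shift passes 1 or a number of a turn 1, either way. A call with a gripper value outside its range is refused whole. "claw" is the opening, from 0 (shut) to 1 (fully open), set as the call begins (left out, the last holds). The fingers move at their own pace and stop on an object; the grip force is fixed at half the most. Time passes only in rows, so rows that do not move let the fingers close, or fill a call up. It gives the time, the measured TCP pose, the force, the opening and the grip force at its end, in the units of the state.
- get_obs(): the state, without advancing time (a new reading comes with each control period).
- imaging.capture(name): name is "scene" or "top" or "wrist"; returns a dict with "pixels" (420x560x3 uint8, blue, green, red), "vertical_fov" (degrees; the focal length in pixels is half the picture's height over the tangent of half this angle, whatever the lens; pixels are square), "cx", "cy" (the principal point, pixels), "k1" (the pictures are not rectified: a ray, as slopes to the right and down, at radius r is drawn at 1 + k1 r^2 times it, then the intrinsics apply), "rvec" (rotation vector, rad) and "tvec" (3), from world to camera coordinates, as OpenCV has them. Camera axes: x right, y down, z forward; pixel columns grow to the right and rows downward; lengths in m; the calibration is good to about 2 mm. A picture is of the moment at which its call begins. There is no depth.
- ticket.close_job(): hands the job in; it is judged then, once.
Trained networks look in the newest picture that a camera, given by its name, has taken for a name from the list of things; names that differ only in an ending like _2 or _b are one class to them, and where a whole thing is asked for, a point or a joint stands for the part that bears it (a point fixed in the world has none). Each returns a list of dicts, best first, with "conf" (0 to 1); they miss things now and then, are a little off and sometimes report something else, mostly with a low value. They report only what shows in the picture. A call takes as long as a camera call.
- imaging.boxes_of(camera, query): "pixel" ([column, row] in pixels, amid what is visible of it).
- imaging.outline_of(camera, query): "pixels" (420x560 bool, what is visible of it) and "pixel" ([column, row] in pixels, amid what is visible of it).
The state is a dict: "t": time; "q": joint angles; "joint_vel": joint speeds; "joint_efforts": joint torques, N m; "tool_pos": TCP position; "orientation": TCP orientation; "force": force on the tool from outside, world axes, zero at the start; "wrist_torque": the same for the moment, N m; "opening": opening from 0.0 (shut) to 1.0 (fully open); "gripper_force": force on a finger pad.
Only numpy, scipy, OpenCV 4.12 (cv2) and the standard library are available. Lean on these libraries where they do the work, as an engineer would, in place of code of your own. Each camera call takes 0.05 s, during which the arm holds its last target. There are 200 camera calls.

## Working session

There is one attempt and no reset: what is moved stays moved. The work goes in short steps, Python scripts to look and compute and a tool call to move; the robot and the scene stay as the last step left them, time stands still between calls to the robot, and variables do not carry over. Pictures are saved under pics/ and viewed, at most 10 in all, crops included, and the job is handed in when it is done.

Besides the shell and the picture viewer there is one more tool, called after ">>>" as a command line: name --argument value ..., lists and objects as JSON in quotes. apply_moves: Moves the arm, as the interface text tells. Its arguments: {"type":"object","properties":{"plan":{"type":"array"},"claw":{"type":"number"}},"required":["plan"]}

```bash
mkdir -p pics; ls
cat > h.py <<'E'
import numpy as np, cv2
from cell import get_obs, imaging, ticket
def cam(n):
    c=imaging.capture(n); R=cv2.Rodrigues(np.array(c["rvec"],float))[0]; t=np.array(c["tvec"],float).ravel()
    f=c["pixels"].shape[0]/2/np.tan(np.radians(c["vertical_fov"])/2)
    return dict(img=c["pixels"],R=R,t=t,f=f,cx=c["cx"],cy=c["cy"],k=c["k1"])
def ray(c,p):
    d=np.array([(p[0]-c["cx"])/c["f"],(p[1]-c["cy"])/c["f"]]); u=d.copy()
    for _ in range(30): u=d/(1+c["k"]*(u@u))
    return -c["R"].T@c["t"], c["R"].T@np.array([u[0],u[1],1])
def onz(c,p,z):
    o,d=ray(c,p); return o+d*(z-o[2])/d[2]
def proj(c,P):
    v=c["R"]@np.array(P,float)+c["t"]; u=v[:2]/v[2]; u=u*(1+c["k"]*(u@u)); return u*c["f"]+[c["cx"],c["cy"]]
E
python3 - <<'E'
from h import *
for n in ("scene","top"):
    c=cam(n); cv2.imwrite(f"pics/{n}0.png",c["img"]); print(n,-c["R"].T@c["t"],c["k"],c["f"])
    for q in ("saw_board","strip","long_stop","short_stop","wood_glue","plastic_glue","fine_pliers","tape_small","strip_left_end","strip_right_end","long_stop_face","long_stop_pivot","short_stop_face"):
        print(q,[(np.round(d["pixel"]).tolist(),round(d["conf"],2),onz(c,d["pixel"],.02).round(3).tolist()) for d in imaging.boxes_of(n,q)[:3]])
print(get_obs())
E
```

```text
pics
scene [0.13631484 0.78241967 0.49365589] -0.050849437370816604 433.10491270174583
saw_board [([275.0, 225.0], 0.83, [0.555, 0.042, 0.02])]
strip [([312.0, 205.0], 0.78, [0.522, -0.085, 0.02])]
long_stop [([180.0, 227.0], 0.64, [0.737, 0.15, 0.02]), ([235.0, 209.0], 0.54, [0.679, 0.018, 0.02])]
short_stop [([276.0, 190.0], 0.65, [0.644, -0.122, 0.02])]
wood_glue [([276.0, 176.0], 0.6, [0.689, -0.208, 0.02])]
plastic_glue [([179.0, 225.0], 0.94, [0.745, 0.145, 0.02])]
fine_pliers [([322.0, 242.0], 0.7, [0.432, 0.062, 0.02])]
tape_small [([364.0, 215.0], 0.79, [0.394, -0.098, 0.02]), ([273.0, 188.0], 0.31, [0.656, -0.129, 0.02])]
strip_left_end [([314.0, 202.0], 0.9, [0.525, -0.101, 0.02])]
strip_right_end [([318.0, 203.0], 0.79, [0.516, -0.105, 0.02])]
long_stop_face [([235.0, 216.0], 0.93, [0.658, 0.05, 0.02]), ([237.0, 208.0], 0.67, [0.676, 0.011, 0.02]), ([312.0, 202.0], 0.64, [0.53, -0.101, 0.02])]
long_stop_pivot [([236.0, 216.0], 0.84, [0.656, 0.046, 0.02]), ([312.0, 203.0], 0.64, [0.528, -0.095, 0.02])]
short_stop_face [([272.0, 195.0], 0.68, [0.636, -0.09, 0.02])]
top [ 0.
[... 1078 characters left out ...]
)]
{'t': 1.4, 'q': array([ 1.17210476,  0.32098738, -0.07011226,  1.45048256,  0.02255985,
        1.37082126, -0.05688323]), 'joint_vel': array([ 0.00031207, -0.00059943, -0.00021874, -0.00068048,  0.00036768,
       -0.00083639,  0.00132648]), 'joint_efforts': array([ 5.54265789e-04, -4.91103137e+01, -4.03185049e-01, -3.12763739e+01,
       -6.36339909e-02,  3.36569874e-02,  1.41012910e-05]), 'tool_pos': array([ 0.26076512, -0.5954243 ,  0.19380358]), 'orientation': array([3.07481908e+00, 6.43860192e-01, 2.60037001e-05]), 'force': array([-0.61118234,  0.59231526,  0.01476413]), 'wrist_torque': array([0.00851474, 0.03295659, 0.01227524]), 'gripper_force': 0.0, 'opening': 1.0001629059632058}
```

Run:
```python
import cv2
i=cv2.imread("pics/top0.png"); cv2.imwrite("pics/top0c.png",cv2.resize(i[110:310,160:400],None,fx=3.3,fy=3,interpolation=cv2.INTER_CUBIC) if 0 else cv2.resize(i[120:310,150:400],None,fx=3,fy=3,interpolation=cv2.INTER_CUBIC))
i=cv2.imread("pics/scene0.png"); cv2.imwrite("pics/scene0c.png",cv2.resize(i[110:310,140:400],None,fx=3,fy=3,interpolation=cv2.INTER_CUBIC))
```

```text
(no output)
```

View pics/top0c.png

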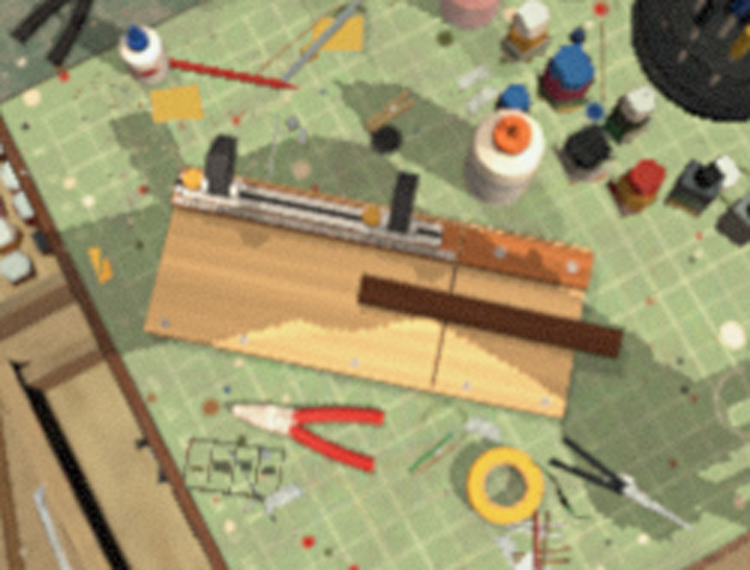

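View pics/scene0c.png

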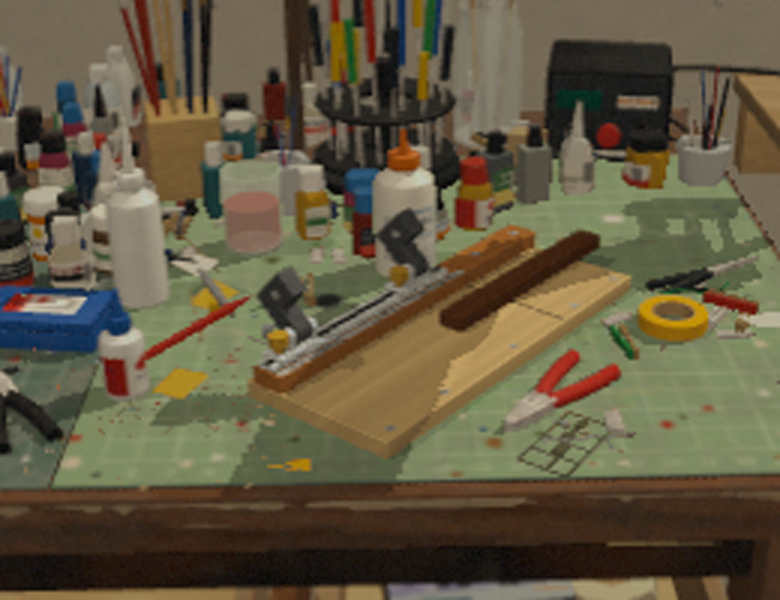

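```bash
cat >> h.py <<'E'
def T(b,P): 
    c,s=np.cos(b[2]),np.sin(b[2]); return np.array([b[0]+c*P[0]-s*P[1],b[1]+s*P[0]+c*P[1],P[2]])
def inv(b,P):
    c,s=np.cos(b[2]),np.sin(b[2]); d=np.array(P[:2])-b[:2]; return np.array([c*d[0]+s*d[1],-s*d[0]+c*d[1]])
E
python3 - <<'E'
from h import *
from scipy.optimize import least_squares
ct,cs=cam("top"),cam("scene")
t=lambda x,y:np.array([x/3+150,y/3+120]); s=lambda x,y:np.array([x/3+140,y/3+110])
ob=[(ct,t(145,332),(-.067,.16,.016)),(ct,t(563,415),(-.067,-.16,.016)),(ct,t(594,251),(.058,-.16,.03)),(ct,t(583,291),(.030,-.16,.016)),
 (cs,s(388,442),(-.067,.16,.016)),(cs,s(630,277),(-.067,-.16,.016)),(ct,t(433,384),(-.067,-.06,.016))]
f=lambda b:np.concatenate([proj(c,T(b,P))-p for c,p,P in ob])
r=least_squares(f,[.55,0,-.2]); b=r.x; print(b.round(4),r.fun.round(1))
np.save("b.npy",b)
for n,p in dict(lf=(359,298),lb=(364,275),rb=(622,330),rf=(617,356)).items():
    P=onz(ct,t(*p),.028); print(n,P.round(4),inv(b,P).round(4))
for n,c,p,z in [("knobL",ct,t(192,178),.053),("knobS",ct,t(373,214),.053),("Ltop",ct,t(212,138),.09),("Rtop",ct,t(237,140),.09),("Rfront",ct,t(230,193),.05),("Lfront",ct,t(207,190),.05),("S Rtop",ct,t(417,176),.09),("S Rfront",ct,t(412,231),.05),("knobLs",cs,s(278,336),.05),("pg",cs,s(122,392),.0)]:
    P=onz(c,p,z); print(n,P.round(4),inv(b,P).round(4))
P=onz(ct,t(140,45),.085); print("pg top",P)
E
```

```text
[ 0.5436 -0.0132 -0.1686] [-0.9 -0.4  0.1  0.   0.  -0.4  0.5 -0.6 -0.1 -0.6  0.1 -1.4 -0.5  1.7]
lf [ 0.5323 -0.0053  0.028 ] [-0.0125  0.0059]
lb [ 0.5497 -0.0085  0.028 ] [0.0052 0.0057]
rb [ 0.5141 -0.2016  0.028 ] [ 0.0025 -0.1907]
rf [ 0.4945 -0.1977  0.028 ] [-0.0175 -0.1901]
knobL [0.6134 0.12   0.053 ] [0.0464 0.143 ]
knobS [ 0.5905 -0.0136  0.053 ] [0.0463 0.0075]
Ltop [0.6331 0.1022 0.09  ] [0.0688 0.1287]
Rtop [0.6322 0.0844 0.09  ] [0.0709 0.1111]
Rfront [0.6037 0.0918 0.05  ] [0.0416 0.1136]
Lfront [0.6055 0.1088 0.05  ] [0.0405 0.1307]
S Rtop [ 0.61   -0.0434  0.09  ] [ 0.0705 -0.0187]
S Rfront [ 0.5794 -0.0425  0.05  ] [ 0.0402 -0.0229]
knobLs [0.6136 0.1208 0.05  ] [0.0465 0.1438]
pg [0.7207 0.171  0.    ] [0.1437 0.2113]
pg top [0.70330118 0.15910847 0.085     ]
```

>>> apply_moves --plan '[{"slide":[-0.1,0.9,0.1],"rotation":[0,0,0]},{"slide":[-0.1,0.9,0.1],"rotation":[0,0,0]},{"slide":[-0.1,0.9,0.1],"rotation":[0,0,0]},{"slide":[-0.1,0.9,0.1],"rotation":[0,0,0]},{"slide":[-0.1,0.9,0.1],"rotation":[0,0,0]},{"slide":[0,0.9,0],"rotation":[0,0,0]},{"slide":[0,0.9,0],"rotation":[0,0,0]},{"slide":[0,0.9,0],"rotation":[0,0,0]}]' --claw 0

```text
t: 2.3
tool_pos: [0.2457, -0.3783, 0.209]
orientation: [3.074, 0.644, 0.0]
force: [-0.1, 0.3, 0.4]
opening: 0.355
gripper_force: 0.0
```

>>> apply_moves --plan '[{"slide":[0.7,0.7,0],"rotation":[0,0,-0.3]},{"slide":[0.7,0.7,0],"rotation":[0,0,-0.3]},{"slide":[0.7,0.7,0],"rotation":[0,0,-0.3]},{"slide":[0.7,0.7,0],"rotation":[0,0,-0.3]},{"slide":[0.7,0.7,0],"rotation":[0,0,-0.3]},{"slide":[0.7,0.7,0],"rotation":[0,0,-0.3]},{"slide":[0.5,0.8,0],"rotation":[0,0,-0.3]},{"slide":[0.4,0.8,0],"rotation":[0,0,-0.3]}]'

```text
t: 3.1
tool_pos: [0.3996, -0.2043, 0.209]
orientation: [3.131, 0.252, 0.001]
force: [-0.1, -0.3, -0.2]
opening: 0.007
gripper_force: 0.0
```

>>> apply_moves --plan '[{"slide":[0.2,0.9,0],"rotation":[0,0,-0.2]},{"slide":[0.2,0.9,0],"rotation":[0,0,-0.2]},{"slide":[0.2,0.9,0],"rotation":[0,0,-0.2]},{"slide":[0.2,0.9,0],"rotation":[0,0,-0.2]},{"slide":[0.3,0.9,0],"rotation":[0,0,-0.2]},{"slide":[0.4,0.9,0],"rotation":[0,0,-0.2]},{"slide":[0.5,0.8,0],"rotation":[0,0,-0.2]},{"slide":[0.6,0.6,0],"rotation":[0,0,-0.2]}]'

```text
t: 3.9
tool_pos: [0.4771, 0.0003, 0.2093]
orientation: [3.141, -0.009, 0.001]
force: [-0.4, -0.1, 0.5]
opening: 0.004
gripper_force: 0.0
```

>>> apply_moves --plan '[{"slide":[0.9,0.4,0],"rotation":[0,0,-0.2]},{"slide":[0.9,0.4,0],"rotation":[0,0,-0.2]},{"slide":[0.9,0.4,0],"rotation":[0,0,-0.2]},{"slide":[0.9,0.4,0],"rotation":[0,0,-0.2]},{"slide":[0.9,0.4,0],"rotation":[0,0,-0.2]},{"slide":[0.9,0.4,0],"rotation":[0,0,-0.2]},{"slide":[0.9,0.3,0],"rotation":[0,0,-0.2]},{"slide":[0.6,0,0],"rotation":[0,0,-0.2]}]'

```text
t: 4.7
tool_pos: [0.6849, 0.0816, 0.2081]
orientation: [-3.128, 0.271, 0.001]
force: [-1.2, -0.3, 0.7]
opening: 0.007
gripper_force: 0.0
```

Run:
```python
from h import *
from scipy.spatial.transform import Rotation as Ro
b=np.load("b.npy"); o=get_obs(); print(o["tool_pos"],inv(b,o["tool_pos"]),o["q"].round(2)); R=Ro.from_rotvec(o["orientation"]).as_matrix(); print(R.round(3), np.arctan2(R[1,0],R[0,0]))
print("target",T(b,(.12,.12,.062)))
for n in ("top","scene"):
    c=cam(n); cv2.imwrite(f"pics/{n}1.png",c["img"])
    for q in ("wood_glue","plastic_glue"):
        for d in imaging.outline_of(n,q)[:1]:
            m=d["pixels"]; ys,xs=np.nonzero(m); print(n,q,d["conf"],m.sum(),xs.min(),xs.max(),ys.min(),ys.max(), "bottom",onz(c,(xs[ys>=ys.max()-1].mean(),ys.max()),0).round(3))
i=cv2.imread("pics/top1.png"); cv2.imwrite("pics/top1c.png",cv2.resize(i[90:290,150:400],None,fx=3,fy=3,interpolation=cv2.INTER_CUBIC))
```

```text
[0.68491191 0.08157078 0.20814809] [0.12336648 0.11712189] [ 0.37  0.51 -0.77  1.3   0.34  1.47 -2.12]
[[ 0.985 -0.172 -0.   ]
 [-0.172 -0.985  0.002]
 [-0.001 -0.001 -1.   ]] -0.1725719614827923
target [0.68207621 0.08497305 0.062     ]
top plastic_glue 0.7 150 190 201 129 148 bottom [0.704 0.172 0.   ]
scene wood_glue 0.43 289 352 375 208 223 bottom [ 0.388 -0.095  0.   ]
scene plastic_glue 0.9 429 173 189 207 243 bottom [0.714 0.178 0.   ]
```

View pics/top1c.png

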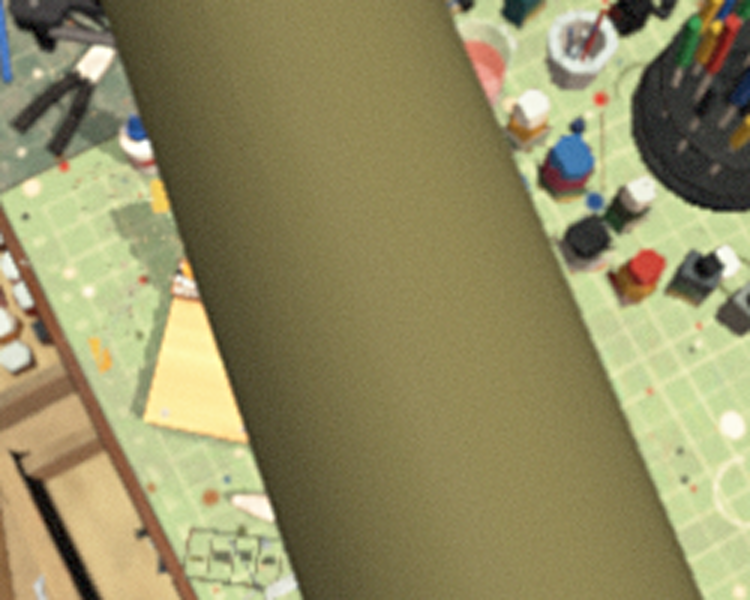

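The picture shows the forearm hiding the board from above; the measured TCP is where planned, so I descend.

>>> apply_moves --plan '[{"slide":[0,0.1,-0.8],"rotation":[0,0,0]},{"slide":[0,0,-0.8],"rotation":[0,0,0]},{"slide":[0,0,-0.8],"rotation":[0,0,0]},{"slide":[0,0,-0.8],"rotation":[0,0,0]},{"slide":[0,0,-0.8],"rotation":[0,0,0]},{"slide":[0,0,-0.6],"rotation":[0,0,0]},{"slide":[0,0,-0.3],"rotation":[0,0,0]},{"slide":[0,0,0],"rotation":[0,0,0]}]'

```text
t: 5.8
tool_pos: [0.6828, 0.0821, 0.0609]
orientation: [3.129, -0.273, -0.003]
force: [0.7, 0.1, 0.5]
opening: 0.003
gripper_force: 0.0
```

Run:
```python
from h import *
b=np.load("b.npy"); o=get_obs(); print(o["tool_pos"],inv(b,o["tool_pos"]),o["force"])
c=cam("scene"); cv2.imwrite("pics/s2.png",cv2.resize(c["img"][100:260,140:350],None,fx=3.6,fy=3.6,interpolation=cv2.INTER_CUBIC))
```

```text
[0.68282006 0.08205252 0.06085062] [0.12122344 0.11724573] [0.7238601  0.07355324 0.52896624]
```

View pics/s2.png

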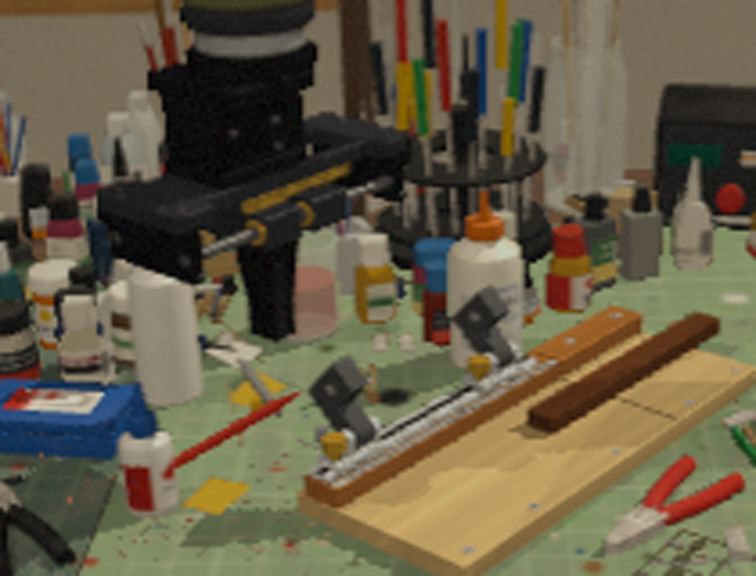

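The finger (about 270,320) stands behind the left stop (340,400) with a clear path; plastic glue is well aside.

>>> apply_moves --plan '[{"slide":[-0.35,0.08,0],"rotation":[0,0,0]},{"slide":[-0.35,0.08,0],"rotation":[0,0,0]},{"slide":[-0.3,0.06,0],"rotation":[0,0,0]},{"slide":[-0.15,0.02,0],"rotation":[0,0,0]},{"slide":[-0.15,0.02,0],"rotation":[0,0,0]},{"slide":[-0.15,0.02,0],"rotation":[0,0,0]},{"slide":[-0.15,0.02,0],"rotation":[0,0,0]},{"slide":[-0.15,0.02,0],"rotation":[0,0,0]}]'

```text
t: 6.65
tool_pos: [0.6311, 0.0922, 0.0618]
orientation: [-3.13, 0.273, -0.0]
force: [0.0, 1.0, 1.8]
opening: 0.006
gripper_force: 0.9
```

>>> apply_moves --plan '[{"slide":[0,0,0],"rotation":[0,0,0]},{"slide":[0,0,0],"rotation":[0,0,0]},{"slide":[0.5,0,0.2],"rotation":[0,0,0]},{"slide":[0.5,0,0.5],"rotation":[0,0,0]},{"slide":[0,0,0.9],"rotation":[0,0,0]},{"slide":[0,0,0.9],"rotation":[0,0,0]},{"slide":[0,0,0.9],"rotation":[0,0,0]},{"slide":[0,0,0.7],"rotation":[0,0,0]}]'

```text
t: 7.45
tool_pos: [0.6617, 0.0924, 0.1864]
orientation: [-3.129, 0.272, -0.001]
force: [-0.0, 0.4, 1.0]
opening: 0.009
gripper_force: 0.0
```

Run:
```python
from h import *
b=np.load("b.npy"); o=get_obs(); print(o["tool_pos"],inv(b,o["tool_pos"]),o["force"])
c=cam("scene"); cv2.imwrite("pics/s3.png",cv2.resize(c["img"][100:260,140:350],None,fx=3.6,fy=3.6,interpolation=cv2.INTER_CUBIC))
```

```text
[0.66170513 0.09241999 0.18636006] [0.09866806 0.12392248] [-0.02928032  0.37816311  1.02341246]
```

View pics/s3.png

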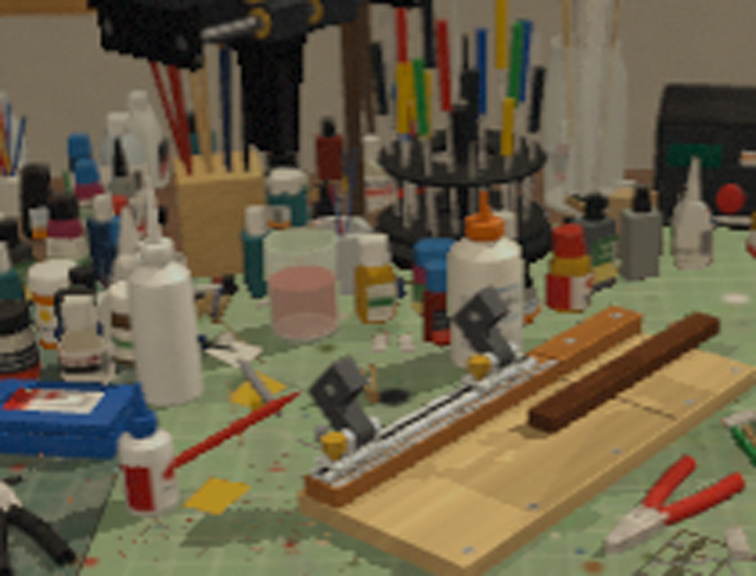

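The left stop (340,395) still leans back: it fell back because the push was too short. I push again, higher and farther.

>>> apply_moves --plan '[{"slide":[0.3,-0.15,0],"rotation":[0,0,0]},{"slide":[0,0,-0.8],"rotation":[0,0,0]},{"slide":[0,0,-0.8],"rotation":[0,0,0]},{"slide":[0,0,-0.8],"rotation":[0,0,0]},{"slide":[0,0,-0.8],"rotation":[0,0,0]},{"slide":[0,0,-0.5],"rotation":[0,0,0]},{"slide":[0,0,0],"rotation":[0,0,0]},{"slide":[-0.4,0.07,0],"rotation":[0,0,0]}]'

```text
t: 8.3
tool_pos: [0.6593, 0.089, 0.0733]
orientation: [-3.129, 0.275, 0.0]
force: [0.4, -0.1, 0.4]
opening: 0.006
gripper_force: 0.0
```

>>> apply_moves --plan '[{"slide":[-0.3,0.05,0],"rotation":[0,0,0]},{"slide":[-0.3,0.05,0],"rotation":[0,0,0]},{"slide":[-0.2,0.03,0],"rotation":[0,0,0]},{"slide":[-0.2,0.03,0],"rotation":[0,0,0]},{"slide":[-0.2,0.03,0],"rotation":[0,0,0]},{"slide":[-0.2,0.03,0],"rotation":[0,0,0]},{"slide":[-0.2,0.03,0],"rotation":[0,0,0]},{"slide":[0,0,0],"rotation":[0,0,0]}]'

```text
t: 9.1
tool_pos: [0.6094, 0.0975, 0.0738]
orientation: [3.129, -0.271, -0.001]
force: [0.3, 0.4, 0.4]
opening: 0.006
gripper_force: 0.0
```

Run:
```python
from h import *
b=np.load("b.npy"); o=get_obs(); print(o["tool_pos"],inv(b,o["tool_pos"]),o["force"])
c=cam("scene"); cv2.imwrite("pics/s4.png",cv2.resize(c["img"][100:260,140:350],None,fx=3.6,fy=3.6,interpolation=cv2.INTER_CUBIC))
```

```text
[0.60941223 0.09753772 0.07382157] [0.04625797 0.12019141] [0.32979383 0.36592961 0.37967846]
```

View pics/s4.png

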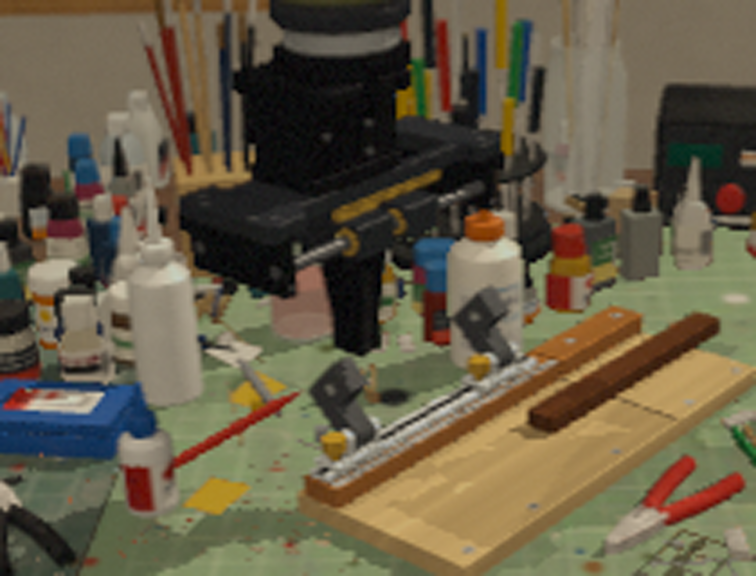

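Run:
```python
from h import *
b=np.load("b.npy"); o=get_obs()
cs=cam("scene"); ct=cam("top")
z=lambda u:((u-[140,100])*3.6).round()
print("tcp in s4 crop",z(proj(cs,o["tool_pos"])), "top",proj(ct,o["tool_pos"]))
for P in [(.046,.143,.053),(.046,.112,.047),(.08,.112,.068),(.08,.128,.068),(.03,.16,.03),(.058,.16,.03)]: print(P,z(proj(cs,T(b,P))))
# where's fingertip if at its height
p=(355/3.6+140,348/3.6+100)
for h in (.05,.074,.1): print(h,onz(cs,p,h),inv(b,onz(cs,p,h)))
```

```text
tcp in s4 crop [359. 389.] top [223.16612462 178.60001177]
(0.046, 0.143, 0.053) [335. 434.]
(0.046, 0.112, 0.047) [371. 424.]
(0.08, 0.112, 0.068) [328. 378.]
(0.08, 0.128, 0.068) [310. 387.]
(0.03, 0.16, 0.03) [337. 488.]
(0.058, 0.16, 0.03) [303. 473.]
0.05 [0.67194324 0.0094576  0.05      ] [0.12268436 0.04385504]
0.074 [0.6429679  0.05127174 0.074     ] [0.08710242 0.08021323]
0.1 [0.61157795 0.09657039 0.1       ] [0.04855531 0.11960127]
```

Run:
```python
from h import *
b=np.load("b.npy")
cs=cam("scene")
z=lambda u:((u-[140,100])*3.6).round()
P2=np.array([.6828,.0821,.0609]); P3=np.array([.6617,.0924,.1864]); 
print("s2 pred",z(proj(cs,P2)),"seen 272,338; z+.025",z(proj(cs,P2+[0,0,.025])))
print("s3 pred",z(proj(cs,P3)),"seen 272,150; +.025",z(proj(cs,P3+[0,0,.025])))
c=cam("wrist"); cv2.imwrite("pics/w4.png",c["img"]); print("wrist cam",-c["R"].T@c["t"],c["R"][2])
print("tcp",proj(c,get_obs()["tool_pos"]),"stop pts",[proj(c,T(b,P)).round() for P in [(.046,.143,.053),(.046,.112,.047),(.08,.112,.068),(.08,.128,.068)]])
```

```text
s2 pred [276. 373.] seen 272,338; z+.025 [273. 337.]
s3 pred [280. 194.] seen 272,150; +.025 [277. 153.]
wrist cam [0.68133223 0.08469746 0.26402067] [-0.26048106  0.04550514 -0.96440598]
tcp [273.71888456 247.23903925] stop pts [array([236., 237.]), array([287., 234.]), array([288., 187.]), array([259., 187.])]
```

View pics/w4.png

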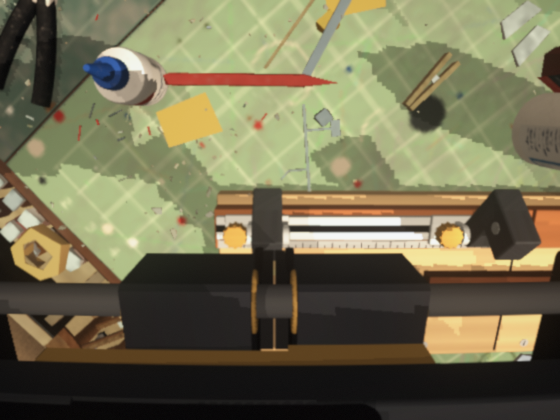

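The wrist view shows the finger above the stop (267,220); the scene pictures consistently put the fingertip 25 mm higher than the reported z. So the tip passed over the stop: I go back and take tool z ≈ 0.042.

>>> apply_moves --plan '[{"slide":[0.4,-0.07,0.3],"rotation":[0,0,0]},{"slide":[0.8,-0.13,0.0],"rotation":[0,0,0]},{"slide":[0.8,-0.13,0],"rotation":[0,0,0]},{"slide":[0.1,0,-0.5],"rotation":[0,0,0]},{"slide":[0,0,-0.5],"rotation":[0,0,0]},{"slide":[0,0,-0.3],"rotation":[0,0,0]},{"slide":[0,0,0],"rotation":[0,0,0]},{"slide":[-0.3,0.05,0],"rotation":[0,0,0]}]'

```text
t: 10.15
tool_pos: [0.664, 0.0888, 0.0434]
orientation: [-3.13, 0.273, 0.0]
force: [0.3, -0.5, 0.6]
opening: 0.004
gripper_force: 0.0
```

>>> apply_moves --plan '[{"slide":[-0.3,0.05,0],"rotation":[0,0,0]},{"slide":[-0.2,0.03,0],"rotation":[0,0,0]},{"slide":[-0.2,0.03,0],"rotation":[0,0,0]},{"slide":[-0.2,0.03,0],"rotation":[0,0,0]},{"slide":[-0.15,0.03,0],"rotation":[0,0,0]},{"slide":[-0.1,0.03,0],"rotation":[0,0,0]},{"slide":[-0.1,0.03,0],"rotation":[0,0,0]},{"slide":[0,0,0],"rotation":[0,0,0]}]'

```text
t: 10.95
tool_pos: [0.6377, 0.0942, 0.0525]
orientation: [-3.128, 0.277, -0.037]
force: [11.2, -3.7, 19.4]
opening: 0.008
gripper_force: 11.6
```

Run:
```python
from h import *
b=np.load("b.npy"); o=get_obs(); print(o["tool_pos"],inv(b,o["tool_pos"]),o["force"])
c=cam("scene"); cv2.imwrite("pics/s5.png",cv2.resize(c["img"][100:260,140:350],None,fx=3.6,fy=3.6,interpolation=cv2.INTER_CUBIC))
```

```text
[0.63770583 0.09418519 0.05254825] [0.07471291 0.12163488] [11.19613707 -3.71469714 19.35012584]
```

View pics/s5.png

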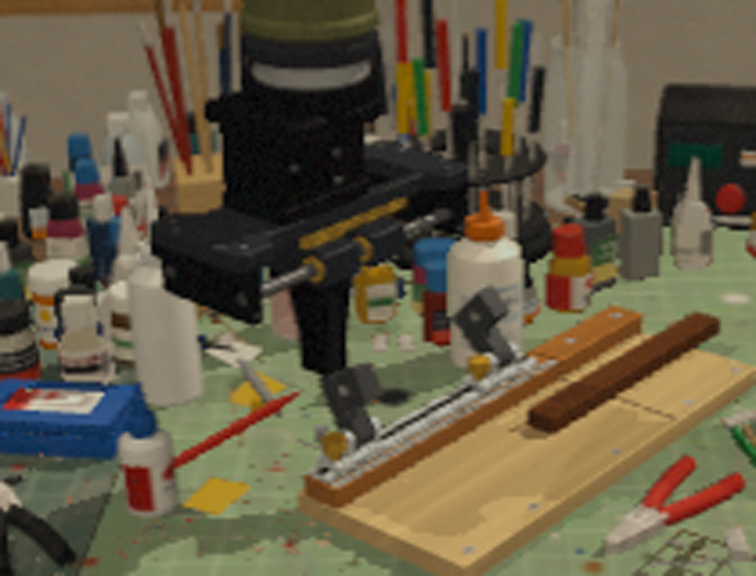

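Run:
```python
from h import *
b=np.load("b.npy"); cs=cam("scene"); z=lambda u:((u-[140,100])*3.6).round()
for h in (.045,.07,.095):
    print(h,[z(proj(cs,T(b,(.0463+dx,.1202+.095,.0738+h)))) for dx in (.0375,-.0375)], "seen (197,265),(298,297)")
```

```text
0.045 [array([189., 360.]), array([284., 397.])] seen (197,265),(298,297)
0.07 [array([184., 318.]), array([281., 355.])] seen (197,265),(298,297)
0.095 [array([180., 276.]), array([278., 311.])] seen (197,265),(298,297)
```

>>> apply_moves --plan '[{"slide":[0.3,-0.05,0],"rotation":[0,0,0]},{"slide":[0.5,-0.1,0],"rotation":[0,0,0]},{"slide":[0.6,-0.1,0],"rotation":[0,0,0]},{"slide":[0.1,0,0],"rotation":[0,0,0]},{"slide":[0,0,-0.3],"rotation":[0,0,0]},{"slide":[0,0,-0.3],"rotation":[0,0,0]},{"slide":[0,0,0],"rotation":[0,0,0]},{"slide":[0,0,0],"rotation":[0,0,0]}]'

```text
t: 11.85
tool_pos: [0.6706, 0.0884, 0.0251]
orientation: [3.129, -0.271, -0.003]
force: [-0.1, 0.2, 0.4]
opening: 0.008
gripper_force: 0.0
```

>>> apply_moves --plan '[{"slide":[-0.3,0.05,0],"rotation":[0,0,0]},{"slide":[-0.2,0.03,0],"rotation":[0,0,0]},{"slide":[-0.2,0.03,0],"rotation":[0,0,0]},{"slide":[-0.2,0.03,0],"rotation":[0,0,0]},{"slide":[-0.15,0.02,0.1],"rotation":[0,0,0]},{"slide":[-0.15,0.02,0.1],"rotation":[0,0,0]},{"slide":[-0.15,0.02,0.1],"rotation":[0,0,0]},{"slide":[-0.15,0.02,0.1],"rotation":[0,0,0]}]'

```text
t: 12.65
tool_pos: [0.6252, 0.0951, 0.0373]
orientation: [3.129, -0.271, -0.003]
force: [-0.0, 0.8, 0.5]
opening: 0.007
gripper_force: 0.0
```

Run:
```python
from h import *
b=np.load("b.npy"); o=get_obs(); print(o["tool_pos"],inv(b,o["tool_pos"]),o["force"])
c=cam("scene"); cv2.imwrite("pics/s6.png",cv2.resize(c["img"][100:260,140:350],None,fx=3.6,fy=3.6,interpolation=cv2.INTER_CUBIC))
```

```text
[0.62515763 0.09505061 0.03733908] [0.06219744 0.12038209] [-0.04523578  0.77533046  0.48680836]
```

View pics/s6.png

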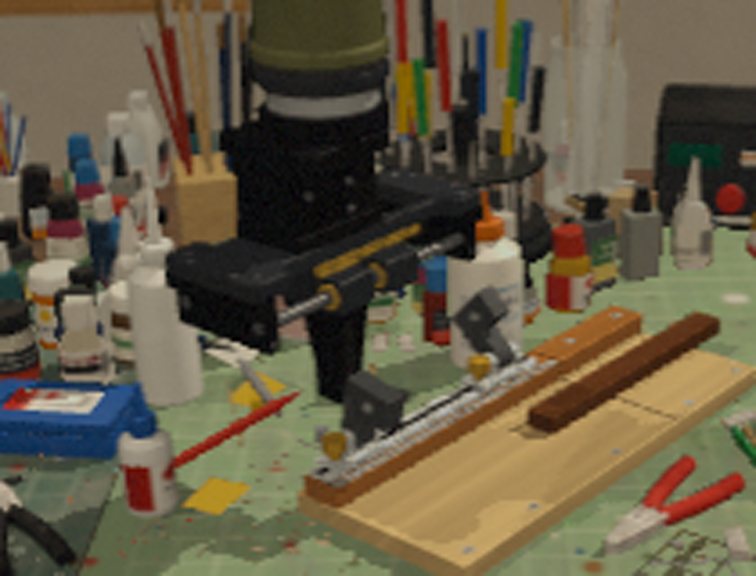

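The stop (375,405) has come forward past the upright and seems to be caught mid-fall. I retreat and check it numerically.

>>> apply_moves --plan '[{"slide":[0.5,-0.08,0],"rotation":[0,0,0]},{"slide":[0.5,-0.08,0.2],"rotation":[0,0,0]},{"slide":[0,0,0.8],"rotation":[0,0,0]},{"slide":[0,0,0.9],"rotation":[0,0,0]},{"slide":[0,0,0.9],"rotation":[0,0,0]},{"slide":[0,0,0.9],"rotation":[0,0,0]},{"slide":[0,0,0],"rotation":[0,0,0]},{"slide":[0,0,0],"rotation":[0,0,0]}]'

```text
t: 13.5
tool_pos: [0.6565, 0.0902, 0.1488]
orientation: [3.13, -0.272, -0.0]
force: [-0.6, 0.3, 0.4]
opening: 0.008
gripper_force: 0.0
```

```bash
cat > look.py <<'E'
from h import *
b=np.load("b.npy")
def gray(n): 
    c=cam(n); return c,c["img"].astype(int).sum(2)//3
def patch(c,g,P):
    u=np.round(proj(c,T(b,P))).astype(int); return int(g[u[1]-1:u[1]+2,u[0]-1:u[0]+2].mean())
E
python3 - <<'E'
from look import *
c,g=gray("scene"); o=get_obs(); print(o["tool_pos"],o["force"])
for z in (.03,.045,.06,.08):
    print(z,[(x,patch(c,g,(x,.128,z))) for x in (-.01,.01,.02,.028,.04,.05,.06,.07,.08)])
print("short",[(x,z,patch(c,g,(x,-.013,z))) for x,z in ((.06,.08),(.07,.07),(.01,.03),(.02,.03))])
print("ref bed",patch(c,g,(0,.08,.016)))
cv2.imwrite("pics/s7.png",c["img"])
g0=cv2.imread("pics/scene0.png").astype(int).sum(2)//3
for y in range(195,240,3): print(y,g0[y,215:262:3],g[y,215:262:3])
E
```

```text
[0.65596367 0.08992223 0.14775374] [-0.26864521 -0.24754839  0.18924408]
0.03 [(-0.01, 137), (0.01, 42), (0.02, 66), (0.028, 57), (0.04, 97), (0.05, 111), (0.06, 80), (0.07, 83), (0.08, 111)]
0.045 [(-0.01, 142), (0.01, 44), (0.02, 42), (0.028, 41), (0.04, 40), (0.05, 122), (0.06, 121), (0.07, 116), (0.08, 122)]
0.06 [(-0.01, 85), (0.01, 63), (0.02, 70), (0.028, 70), (0.04, 89), (0.05, 126), (0.06, 111), (0.07, 100), (0.08, 110)]
0.08 [(-0.01, 115), (0.01, 76), (0.02, 39), (0.028, 71), (0.04, 84), (0.05, 87), (0.06, 122), (0.07, 119), (0.08, 122)]
short [(0.06, 0.08, 52), (0.07, 0.07, 67), (0.01, 0.03, 125), (0.02, 0.03, 67)]
ref bed 137
195 [ 89  85  91  96 107  98 113 119 120 121 147 111 128 128 117  81] [ 91  88  96  97 109 101 116 122 122 124 151 113 131 130 122  85]
198 [ 89 119 121 125 119 113 123 106 119 122 121 120 121 121 118  85] [ 90 122 123 129 121 117 126 123 121 125 125 123 124 123 121  87]
201 [122 120 122 124 118 120  76  82 113 102 126  89  89  87  84  87] [124 122 124 128 123 123 125 123 126 106 130  93  90  91  89  90]
204 [116 118 121 120 118  38  42  75  79  82  
[... 885 characters left out ...]
 67  65  52 112  71]
225 [117 124 122 126 126  74  79 103 141 148 121  83  82  57  53  63] [123 129 126 128 128  75  80 102  64  40  41  44  44  50  67  88]
228 [117 123 120 120 125 136 142 160  98 102  80  55  55  52  86 100] [119 125 123 124 129 140 108 116  93 105  42  42  44  42 134 146]
231 [119 125 121 122 106 116 122  96 132  69  58  51  80  86  87  86] [122 129 124 125 109 116 127 100  90  61  40  68  46  44 133 133]
234 [120 122 119  93  54  86 149 111  66  52  63  85 104 104 105 112] [123 125 122  94  58  89 110  76  57  55  37  40  46  44 133 138]
237 [130 127 129  93  56  58  67  68  52  85  97 106 103 110 110 108] [133 132 132  95  57  62  60  56  50  89 101  77  58 125 138 135]
```

The pixels show the stop is down (dark at x = 10–28 mm in front of the fence, gone behind). Now to the front of the strip with the gripper open.

>>> apply_moves --plan '[{"slide":[-0.6,-0.6,0],"rotation":[0,0,0]},{"slide":[-0.8,-0.8,0],"rotation":[0,0,0]},{"slide":[-0.8,-0.8,0],"rotation":[0,0,0]},{"slide":[-0.8,-0.8,0],"rotation":[0,0,0]},{"slide":[-0.8,-0.9,0],"rotation":[0,0,0]},{"slide":[-0.8,-0.9,0],"rotation":[0,0,0]},{"slide":[-0.8,-0.9,0],"rotation":[0,0,0]},{"slide":[-0.4,-0.6,0],"rotation":[0,0,0]}]' --claw 1

```text
t: 14.35
tool_pos: [0.4793, -0.1013, 0.1471]
orientation: [3.128, -0.277, -0.006]
force: [-0.1, -0.6, 0.3]
opening: 0.649
gripper_force: 0.0
```

>>> apply_moves --plan '[{"slide":[0,0,-0.8],"rotation":[0,0,0]},{"slide":[0,0,-0.8],"rotation":[0,0,0]},{"slide":[0,0,-0.8],"rotation":[0,0,0]},{"slide":[0,0,-0.7],"rotation":[0,0,0]},{"slide":[0,0,-0.6],"rotation":[0,0,0]},{"slide":[0,0,-0.2],"rotation":[0,0,0]},{"slide":[0,0,0],"rotation":[0,0,0]},{"slide":[0,0,0],"rotation":[0,0,0]}]'

```text
t: 15.15
tool_pos: [0.4829, -0.0989, 0.032]
orientation: [-3.13, 0.272, -0.0]
force: [0.1, -0.2, -0.4]
opening: 0.999
gripper_force: 0.0
```

Run:
```python
from look import *
o=get_obs(); print(o["tool_pos"],inv(b,o["tool_pos"]),o["force"],o["opening"]); print(o["q"].round(2))
```

```text
[ 0.48291908 -0.09889102  0.03204437] [-0.04547482 -0.09468033] [ 0.05381868 -0.16484826 -0.38611955] 0.9988936350948339
[ 0.85  0.21 -0.75  1.99  0.17  1.   -1.73]
```

>>> apply_moves --plan '[{"slide":[0,0,-0.2],"rotation":[0,0,0]},{"slide":[0,0,-0.2],"rotation":[0,0,0]},{"slide":[0,0,-0.2],"rotation":[0,0,0]},{"slide":[0,0,-0.2],"rotation":[0,0,0]},{"slide":[0,0,-0.2],"rotation":[0,0,0]},{"slide":[0,0,-0.1],"rotation":[0,0,0]},{"slide":[0,0,0],"rotation":[0,0,0]},{"slide":[0,0,0],"rotation":[0,0,0]}]'

```text
t: 15.95
tool_pos: [0.4828, -0.0989, -0.0012]
orientation: [-3.13, 0.272, 0.0]
force: [0.1, -0.2, -0.3]
opening: 1.0
gripper_force: 0.0
```

>>> apply_moves --plan '[{"slide":[0,0,-0.05],"rotation":[0,0,0]},{"slide":[0,0,-0.05],"rotation":[0,0,0]},{"slide":[0,0,-0.05],"rotation":[0,0,0]},{"slide":[0,0,-0.05],"rotation":[0,0,0]},{"slide":[0,0,-0.05],"rotation":[0,0,0]},{"slide":[0,0,-0.05],"rotation":[0,0,0]},{"slide":[0,0,0],"rotation":[0,0,0]},{"slide":[0,0,0],"rotation":[0,0,0]}]'

```text
t: 16.75
tool_pos: [0.4827, -0.0989, -0.0103]
orientation: [-3.13, 0.272, 0.0]
force: [0.6, 0.9, -0.5]
opening: 0.998
gripper_force: 0.0
```

>>> apply_moves --plan '[{"slide":[0,0,-0.05],"rotation":[0,0,0]},{"slide":[0,0,-0.05],"rotation":[0,0,0]},{"slide":[0,0,-0.05],"rotation":[0,0,0]},{"slide":[0,0,-0.05],"rotation":[0,0,0]},{"slide":[0,0,0],"rotation":[0,0,0]},{"slide":[0,0,0],"rotation":[0,0,0]},{"slide":[0,0,0],"rotation":[0,0,0]},{"slide":[0,0,0],"rotation":[0,0,0]}]'

```text
t: 17.55
tool_pos: [0.4829, -0.0991, -0.0125]
orientation: [3.127, -0.273, -0.003]
force: [-13.2, 1.6, 36.7]
opening: 0.997
gripper_force: 17.9
```

Contact at reported z = −12.5 mm, i.e. the bed at 16 mm: bias 28.5 mm confirmed. I raise slightly and push towards the fence.

>>> apply_moves --plan '[{"slide":[0,0,0.28],"rotation":[0,0,0]},{"slide":[0,0,0],"rotation":[0,0,0]},{"slide":[0.2,-0.034,0],"rotation":[0,0,0]},{"slide":[0.2,-0.034,0],"rotation":[0,0,0]},{"slide":[0.2,-0.034,0],"rotation":[0,0,0]},{"slide":[0.2,-0.034,0],"rotation":[0,0,0]},{"slide":[0.1,-0.017,0],"rotation":[0,0,0]},{"slide":[0,0,0],"rotation":[0,0,0]}]'

```text
t: 18.35
tool_pos: [0.5103, -0.1034, -0.008]
orientation: [-3.129, 0.272, -0.0]
force: [-0.3, 0.8, 0.6]
opening: 1.003
gripper_force: 0.0
```

>>> apply_moves --plan '[{"slide":[0.1,-0.017,0],"rotation":[0,0,0]},{"slide":[0.1,-0.017,0],"rotation":[0,0,0]},{"slide":[0.1,-0.017,0],"rotation":[0,0,0]},{"slide":[0.1,-0.017,0],"rotation":[0,0,0]},{"slide":[0.1,-0.017,0],"rotation":[0,0,0]},{"slide":[0,0,0],"rotation":[0,0,0]},{"slide":[0,0,0],"rotation":[0,0,0]},{"slide":[0,0,0],"rotation":[0,0,0]}]'

```text
t: 19.15
tool_pos: [0.5233, -0.1059, -0.0081]
orientation: [3.13, -0.273, -0.005]
force: [-4.8, 0.7, 3.5]
opening: 1.0
gripper_force: 2.5
```

Run:
```python
from look import *
o=get_obs(); print(o["tool_pos"],inv(b,o["tool_pos"]),o["force"],o["opening"])
```

```text
[ 0.52332694 -0.10587292 -0.00810009] [-0.00446833 -0.09478164] [-4.83619273  0.6897738   3.54002796] 1.00036346491938
```

>>> apply_moves --plan '[{"slide":[0.05,-0.01,0],"rotation":[0,0,0]},{"slide":[0.05,-0.01,0],"rotation":[0,0,0]},{"slide":[0,0,0],"rotation":[0,0,0]},{"slide":[0,0,0],"rotation":[0,0,0]},{"slide":[-0.2,0.034,0],"rotation":[0,0,0]},{"slide":[-0.3,0.05,0],"rotation":[0,0,0]},{"slide":[-0.3,0.05,0.5],"rotation":[0,0,0]},{"slide":[-0.2,0.034,0.9],"rotation":[0,0,0]}]'

```text
t: 19.95
tool_pos: [0.4957, -0.1012, 0.033]
orientation: [-3.129, 0.272, 0.005]
force: [-0.0, -0.4, 0.5]
opening: 0.998
gripper_force: 0.0
```

Run:
```python
from look import *
o=get_obs(); print(o["tool_pos"],inv(b,o["tool_pos"]),o["force"])
c=cam("top"); t=lambda x,y:np.array([x/3+150,y/3+120])
for z in (.10,.12): P=onz(c,t(512,132),z); print("glue top",P.round(3),inv(b,P).round(3))
P=onz(c,t(496,203),0.0);print("glue front low edge",inv(b,P).round(3))
c,g=gray("scene"); cv2.imwrite("pics/s8.png",c["img"])
# dark strip pixels: sample across strip top at several y
for y in (-.17,-.13,-.09,-.05,-.01,.005,.015): print(y,[(x,patch(c,g,(x,y,.028))) for x in (-.02,-.01,0.,.005,.01,.015,.02,.025)])
print([d for d in [(m["conf"],m["pixels"].sum()) for m in imaging.outline_of("scene","strip")]])
```

```text
[ 0.49565617 -0.10123589  0.03302386] [-0.03252484 -0.09485431] [-0.03942436 -0.42608691  0.4851596 ]
glue top [ 0.642 -0.109  0.1  ] [ 0.113 -0.078]
glue top [ 0.635 -0.107  0.12 ] [ 0.106 -0.077]
glue front low edge [ 0.087 -0.083]
-0.17 [(-0.02, 126), (-0.01, 122), (0.0, 48), (0.005, 47), (0.01, 50), (0.015, 55), (0.02, 58), (0.025, 76)]
-0.13 [(-0.02, 152), (-0.01, 135), (0.0, 40), (0.005, 43), (0.01, 46), (0.015, 22), (0.02, 10), (0.025, 8)]
-0.09 [(-0.02, 154), (-0.01, 123), (0.0, 43), (0.005, 42), (0.01, 54), (0.015, 56), (0.02, 57), (0.025, 60)]
-0.05 [(-0.02, 113), (-0.01, 95), (0.0, 34), (0.005, 35), (0.01, 36), (0.015, 38), (0.02, 38), (0.025, 43)]
-0.01 [(-0.02, 113), (-0.01, 93), (0.0, 34), (0.005, 35), (0.01, 38), (0.015, 39), (0.02, 38), (0.025, 41)]
0.005 [(-0.02, 114), (-0.01, 106), (0.0, 32), (0.005, 34), (0.01, 41), (0.015, 43), (0.02, 43), (0.025, 43)]
0.015 [(-0.02, 113), (-0.01, 94), (0.0, 33), (0.005, 35), (0.01, 35), (0.015, 39), (0.02, 37), (0.025, 52)]
[(0.64, np.int64(466))]
```

>>> apply_moves --plan '[{"slide":[0,-0.6,0],"rotation":[0,0,0]},{"slide":[0,-0.7,0],"rotation":[0,0,0]},{"slide":[0,-0.7,0],"rotation":[0,0,0]},{"slide":[0.1,-0.7,0],"rotation":[0,0,0]},{"slide":[0.2,-0.7,0],"rotation":[0,0,0]},{"slide":[0.2,-0.7,0],"rotation":[0,0,0]},{"slide":[0.2,-0.6,0],"rotation":[0,0,0]},{"slide":[0.05,-0.2,0],"rotation":[0,0,0]}]' --claw 0

```text
t: 20.9
tool_pos: [0.5204, -0.2514, 0.0334]
orientation: [3.129, -0.277, 0.0]
force: [-0.4, -0.5, 0.1]
opening: 0.356
gripper_force: 0.0
```

>>> apply_moves --plan '[{"slide":[0,0,0],"rotation":[0,0,0]},{"slide":[0,0,0],"rotation":[0,0,0]},{"slide":[0,0,-0.3],"rotation":[0,0,0]},{"slide":[0,0,-0.3],"rotation":[0,0,0]},{"slide":[0,0,-0.3],"rotation":[0,0,0]},{"slide":[0,0,-0.3],"rotation":[0,0,0]},{"slide":[0,0,-0.1],"rotation":[0,0,0]},{"slide":[0,0,0],"rotation":[0,0,0]}]'

```text
t: 21.7
tool_pos: [0.5197, -0.2483, -0.0057]
orientation: [-3.129, 0.272, 0.002]
force: [0.2, -0.1, -0.7]
opening: 0.004
gripper_force: 0.0
```

Run:
```python
from look import *
o=get_obs(); print(o["tool_pos"],inv(b,o["tool_pos"]),o["force"],o["opening"],o["q"].round(2))
c,g=gray("top"); 
for y in (-.16,-.17,-.18,-.185,-.19,-.195,-.2,-.21): print(y,patch(c,g,(.01,y,.028)),end="; ")
```

```text
[ 0.51971978 -0.24825142 -0.00568478] [ 0.01587077 -0.23574606] [ 0.24199436 -0.09288732 -0.723454  ] 0.004334245304363126 [ 0.93  0.42 -0.63  1.83  0.29  0.99 -1.57]
-0.16 47; -0.17 79; -0.18 58; -0.185 59; -0.19 85; -0.195 103; -0.2 122; -0.21 97;
```

>>> apply_moves --plan '[{"slide":[0.03,0.2,-0.05],"rotation":[0,0,0]},{"slide":[0.05,0.3,0],"rotation":[0,0,0]},{"slide":[0.05,0.3,0],"rotation":[0,0,0]},{"slide":[0.05,0.3,0],"rotation":[0,0,0]},{"slide":[0.05,0.3,0],"rotation":[0,0,0]},{"slide":[0.05,0.3,0],"rotation":[0,0,0]},{"slide":[0.05,0.3,0],"rotation":[0,0,0]},{"slide":[0.05,0.3,0],"rotation":[0,0,0]}]'

```text
t: 22.55
tool_pos: [0.5318, -0.179, -0.0062]
orientation: [3.129, -0.272, 0.0]
force: [-0.2, -0.5, 0.7]
opening: 0.004
gripper_force: 0.4
```

>>> apply_moves --plan '[{"slide":[0.05,0.3,0],"rotation":[0,0,0]},{"slide":[0.05,0.3,0],"rotation":[0,0,0]},{"slide":[0.05,0.3,0],"rotation":[0,0,0]},{"slide":[0.05,0.3,0],"rotation":[0,0,0]},{"slide":[0.03,0.2,0],"rotation":[0,0,0]},{"slide":[0.02,0.1,0],"rotation":[0,0,0]},{"slide":[0,0,0],"rotation":[0,0,0]},{"slide":[0,0,0],"rotation":[0,0,0]}]'

```text
t: 23.35
tool_pos: [0.539, -0.1347, -0.0064]
orientation: [3.13, -0.273, -0.0]
force: [-0.6, 0.9, 0.3]
opening: 0.01
gripper_force: 0.0
```

Run:
```python
from look import *
o=get_obs(); print(o["tool_pos"],inv(b,o["tool_pos"]),o["force"])
c,g=gray("scene"); cv2.imwrite("pics/s9.png",c["img"])
for x in (.01,.016): print(x,[(round(y,3),patch(c,g,(x,y,.026))) for y in np.arange(.04,.12,.008)])
print("front of fence gap",[(round(x,3),patch(c,g,(x,.05,.028))) for x in np.arange(-.01,.035,.005)])
```

```text
[ 0.53903373 -0.1347292  -0.0064284 ] [ 0.01585858 -0.12059259] [-0.57508094  0.89207207  0.32239329]
0.01 [(np.float64(0.04), 40), (np.float64(0.048), 46), (np.float64(0.056), 50), (np.float64(0.064), 50), (np.float64(0.072), 51), (np.float64(0.08), 56), (np.float64(0.088), 44), (np.float64(0.096), 35), (np.float64(0.104), 85), (np.float64(0.112), 88)]
0.016 [(np.float64(0.04), 41), (np.float64(0.048), 40), (np.float64(0.056), 44), (np.float64(0.064), 52), (np.float64(0.072), 53), (np.float64(0.08), 58), (np.float64(0.088), 48), (np.float64(0.096), 36), (np.float64(0.104), 68), (np.float64(0.112), 53)]
front of fence gap [(np.float64(-0.01), 133), (np.float64(-0.005), 57), (np.float64(0.0), 38), (np.float64(0.005), 43), (np.float64(0.01), 44), (np.float64(0.015), 40), (np.float64(0.02), 39), (np.float64(0.025), 42), (np.float64(0.03), 59)]
```

>>> apply_moves --plan '[{"slide":[0.01,0.06,0],"rotation":[0,0,0]},{"slide":[0.01,0.06,0],"rotation":[0,0,0]},{"slide":[0.01,0.06,0],"rotation":[0,0,0]},{"slide":[0.01,0.06,0],"rotation":[0,0,0]},{"slide":[0.01,0.06,0],"rotation":[0,0,0]},{"slide":[0.01,0.06,0],"rotation":[0,0,0]},{"slide":[0.01,0.06,0],"rotation":[0,0,0]},{"slide":[0,0,0],"rotation":[0,0,0]}]'

```text
t: 24.2
tool_pos: [0.5414, -0.1215, -0.0063]
orientation: [-3.13, 0.272, -0.0]
force: [0.5, 0.8, -1.0]
opening: 0.006
gripper_force: 0.0
```

>>> apply_moves --plan '[{"slide":[0,0.03,0],"rotation":[0,0,0]},{"slide":[0.01,0.03,0],"rotation":[0,0,0]},{"slide":[0,0.03,0],"rotation":[0,0,0]},{"slide":[0.01,0.03,0],"rotation":[0,0,0]},{"slide":[0,0,0],"rotation":[0,0,0]},{"slide":[0,0,0],"rotation":[0,0,0]},{"slide":[0,0,0],"rotation":[0,0,0]},{"slide":[0,0,0],"rotation":[0,0,0]}]'

```text
t: 25.0
tool_pos: [0.5418, -0.1184, -0.0063]
orientation: [3.13, -0.272, -0.0]
force: [-0.2, 1.0, 0.4]
opening: 0.007
gripper_force: 0.0
```

>>> apply_moves --plan '[{"slide":[0.01,0.04,0],"rotation":[0,0,0]},{"slide":[0.01,0.04,0],"rotation":[0,0,0]},{"slide":[0,0.04,0],"rotation":[0,0,0]},{"slide":[0.01,0.04,0],"rotation":[0,0,0]},{"slide":[0,0,0],"rotation":[0,0,0]},{"slide":[0,0,0],"rotation":[0,0,0]},{"slide":[0,0,0],"rotation":[0,0,0]},{"slide":[0,0,0],"rotation":[0,0,0]}]'

```text
t: 25.8
tool_pos: [0.5428, -0.1136, -0.0063]
orientation: [3.13, -0.273, 0.0]
force: [0.2, 1.0, 0.4]
opening: 0.003
gripper_force: 0.0
```

Run:
```python
from look import *
o=get_obs(); print(o["tool_pos"],inv(b,o["tool_pos"]),o["force"])
c,g=gray("scene"); cv2.imwrite("pics/s10.png",c["img"])
cv2.imwrite("pics/s10c.png",cv2.resize(c["img"][170:270,180:330],None,fx=5.3,fy=5.3,interpolation=cv2.INTER_CUBIC))
for x in (.01,.016): print(x,[(round(float(y),3),patch(c,g,(x,y,.026))) for y in np.arange(.08,.13,.004)])
```

```text
[ 0.54278739 -0.11364755 -0.00629136] [ 0.01602091 -0.09917999] [0.17998699 1.03254258 0.37637785]
0.01 [(0.08, 52), (0.084, 54), (0.088, 51), (0.092, 55), (0.096, 53), (0.1, 54), (0.104, 48), (0.108, 47), (0.112, 39), (0.116, 38), (0.12, 43), (0.124, 43), (0.128, 42)]
0.016 [(0.08, 52), (0.084, 50), (0.088, 53), (0.092, 56), (0.096, 53), (0.1, 54), (0.104, 51), (0.108, 44), (0.112, 45), (0.116, 44), (0.12, 43), (0.124, 42), (0.128, 40)]
```

>>> apply_moves --plan '[{"slide":[0.01,0.04,0],"rotation":[0,0,0]},{"slide":[0,0.04,0],"rotation":[0,0,0]},{"slide":[0.01,0.04,0],"rotation":[0,0,0]},{"slide":[0,0,0],"rotation":[0,0,0]},{"slide":[0,0,0],"rotation":[0,0,0]},{"slide":[0,0,0],"rotation":[0,0,0]},{"slide":[0,0,0],"rotation":[0,0,0]},{"slide":[0,0,0],"rotation":[0,0,0]}]'

```text
t: 26.65
tool_pos: [0.5434, -0.11, -0.0063]
orientation: [3.13, -0.272, -0.0]
force: [-0.2, 0.3, 0.1]
opening: 0.004
gripper_force: 0.0
```

>>> apply_moves --plan '[{"slide":[0.01,0.04,0],"rotation":[0,0,0]},{"slide":[0,0.04,0],"rotation":[0,0,0]},{"slide":[0.01,0.04,0],"rotation":[0,0,0]},{"slide":[0,0,0],"rotation":[0,0,0]},{"slide":[0,0,0],"rotation":[0,0,0]},{"slide":[0,0,0],"rotation":[0,0,0]},{"slide":[0,0,0],"rotation":[0,0,0]},{"slide":[0,0,0],"rotation":[0,0,0]}]'

```text
t: 27.45
tool_pos: [0.5437, -0.1075, -0.0063]
orientation: [3.128, -0.273, -0.001]
force: [-2.6, -5.2, 0.9]
opening: 0.005
gripper_force: 2.6
```

Run:
```python
from look import *
o=get_obs(); print(o["tool_pos"],inv(b,o["tool_pos"]),o["force"],o["opening"])
c,g=gray("scene"); cv2.imwrite("pics/s11.png",c["img"])
cv2.imwrite("pics/s11c.png",cv2.resize(c["img"][140:250,200:350],None,fx=5.3,fy=5.3,interpolation=cv2.INTER_CUBIC))
print((np.array([[200,140]])), proj(c,T(b,(.016,-.088,.028))),proj(c,T(b,(.016,.112,.028))),proj(c,o["tool_pos"]+[0,0,.0285]))
```

```text
[ 0.54372464 -0.10749004 -0.00634152] [ 0.01591146 -0.09295251] [-2.58400112 -5.20582328  0.90196258] 0.004974916002818035
[[200 140]] [306.73372245 197.76254701] [253.65318623 229.43955451] [307.84980359 199.19827503]
```

View pics/s11c.png

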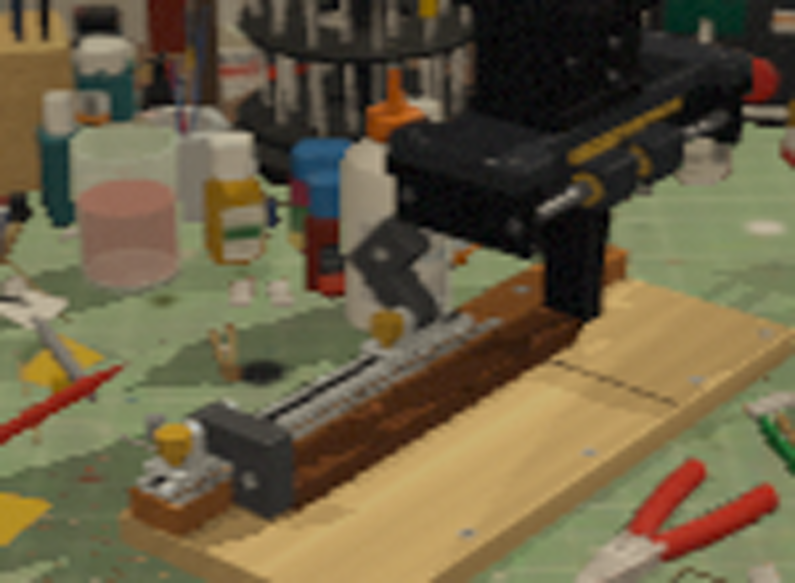

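The picture shows the stop down (250,460), the strip along the fence between stop and finger (575,310), and the right stop still folded back (400,260). Now I back off and square the strip against the fence with the open fingers.

>>> apply_moves --plan '[{"slide":[-0.04,-0.2,0],"rotation":[0,0,0]},{"slide":[-0.05,-0.3,0],"rotation":[0,0,0]},{"slide":[0,0,0.5],"rotation":[0,0,0]},{"slide":[0,0,0.8],"rotation":[0,0,0]},{"slide":[-0.5,0.1,0.2],"rotation":[0,0,0]},{"slide":[-0.7,0.1,0],"rotation":[0,0,0]},{"slide":[-0.5,0.1,0],"rotation":[0,0,0]},{"slide":[0,0,0],"rotation":[0,0,0]}]' --claw 0

```text
t: 28.3
tool_pos: [0.489, -0.1119, 0.0395]
orientation: [3.129, -0.272, -0.001]
force: [0.2, -0.1, -0.4]
opening: 0.01
gripper_force: 0.0
```

>>> apply_moves --plan '[{"slide":[0.1,0.5,0],"rotation":[0,0,0]},{"slide":[0.1,0.7,0],"rotation":[0,0,0]},{"slide":[0.1,0.7,0],"rotation":[0,0,0]},{"slide":[0.1,0.7,0],"rotation":[0,0,0]},{"slide":[0.1,0.7,0],"rotation":[0,0,0]},{"slide":[0.1,0.4,0],"rotation":[0,0,0]},{"slide":[0,0,0],"rotation":[0,0,0]},{"slide":[0,0,0],"rotation":[0,0,0]}]' --claw 1

```text
t: 29.1
tool_pos: [0.5086, -0.002, 0.0388]
orientation: [3.129, -0.272, 0.0]
force: [0.3, -1.3, 0.4]
opening: 0.653
gripper_force: 0.0
```

Run:
```python
from look import *
o=get_obs(); print(o["tool_pos"],inv(b,o["tool_pos"]),o["force"],o["opening"])
```

```text
[ 0.50863666 -0.00200768  0.03883569] [-0.03638174  0.00514497] [ 0.28861209 -1.31101248  0.38858141] 0.652689815561518
```

>>> apply_moves --plan '[{"slide":[0,0,-0.3],"rotation":[0,0,0]},{"slide":[0,0,-0.5],"rotation":[0,0,0]},{"slide":[0,0,-0.4],"rotation":[0,0,0]},{"slide":[0,0,-0.2],"rotation":[0,0,0]},{"slide":[0,0,-0.12],"rotation":[0,0,0]},{"slide":[0.3,-0.05,0],"rotation":[0,0,0]},{"slide":[0.3,-0.05,0],"rotation":[0,0,0]},{"slide":[0.2,-0.03,0],"rotation":[0,0,0]}]'

```text
t: 29.9
tool_pos: [0.5343, -0.0056, -0.0062]
orientation: [-3.13, 0.273, -0.003]
force: [-0.1, 0.5, -0.2]
opening: 1.0
gripper_force: 0.0
```

>>> apply_moves --plan '[{"slide":[0.1,-0.01,0],"rotation":[0,0,0]},{"slide":[0.1,-0.01,0],"rotation":[0,0,0]},{"slide":[0.06,-0.01,0],"rotation":[0,0,0]},{"slide":[0.06,-0.01,0],"rotation":[0,0,0]},{"slide":[0,0,0],"rotation":[0,0,0]},{"slide":[0,0,0],"rotation":[0,0,0]},{"slide":[0,0,0],"rotation":[0,0,0]},{"slide":[0,0,0],"rotation":[0,0,0]}]'

```text
t: 30.7
tool_pos: [0.5411, -0.0063, -0.0071]
orientation: [3.13, -0.272, -0.002]
force: [-2.7, 1.1, 0.9]
opening: 1.001
gripper_force: 2.0
```

>>> apply_moves --plan '[{"slide":[0.06,-0.01,0],"rotation":[0,0,0]},{"slide":[0.05,-0.01,0],"rotation":[0,0,0]},{"slide":[0,0,0],"rotation":[0,0,0]},{"slide":[0,0,0],"rotation":[0,0,0]},{"slide":[0,0,0],"rotation":[0,0,0]},{"slide":[-0.2,0.034,0],"rotation":[0,0,0]},{"slide":[-0.4,0.07,0],"rotation":[0,0,0]},{"slide":[-0.5,0.08,0.3],"rotation":[0,0,0]}]'

```text
t: 31.5
tool_pos: [0.5116, -0.0018, 0.0015]
orientation: [-3.129, 0.272, -0.0]
force: [-0.3, 0.1, 0.1]
opening: 1.002
gripper_force: 0.0
```

>>> apply_moves --plan '[{"slide":[-0.4,0,0.8],"rotation":[0,0,0]},{"slide":[-0.2,0,0.8],"rotation":[0,0,0]},{"slide":[0,0,0.8],"rotation":[0,0,0]},{"slide":[0,0,0.5],"rotation":[0,0,0]},{"slide":[0,0,0],"rotation":[0,0,0]},{"slide":[0,0,0],"rotation":[0,0,0]},{"slide":[0,0,0],"rotation":[0,0,0]},{"slide":[0,0,0],"rotation":[0,0,0]}]'

```text
t: 32.3
tool_pos: [0.4933, -0.0015, 0.0879]
orientation: [-3.129, 0.272, 0.003]
force: [-0.0, 0.1, -0.1]
opening: 0.993
gripper_force: 0.0
```

Run:
```python
from look import *
o=get_obs(); print(o["tool_pos"],inv(b,o["tool_pos"]),o["force"])
g0=cv2.imread("pics/s11.png").astype(int).sum(2)//3
c,g=gray("scene"); cv2.imwrite("pics/s12.png",c["img"])
# compare around left end/stop and along front edge, before/after squaring
u=proj(c,T(b,(.01,.112,.028))).round().astype(int); print(u)
for y in range(u[1]-12,u[1]+10,3): print(g0[y,u[0]-15:u[0]+20:3],g[y,u[0]-15:u[0]+20:3])
for n,G in (("s11",g0),("s12",g)):
  for yy in (.09,.05,.01,-.03,-.07):
    xs=np.arange(-.02,.02,.001); v=[]
    for x in xs:
        p=proj(c,T(b,(x,yy,.022))); v.append(cv2.getRectSubPix(G.astype(np.float32),(1,1),tuple(map(float,p)))[0,0])
    v=np.array(v); k=np.argmin(np.diff(v)); 
    th=(v[:6].mean()+v[-10:].mean())/2; i=np.nonzero(v<th)[0][0]; print(n,yy,"edge x",round(xs[i]-.001*(th-v[i])/(v[i-1]-v[i]),4))
```

```text
[ 0.49332166 -0.00150469  0.08787264] [-0.05156393  0.00307055] [-0.02316201  0.10293274 -0.08250017]
[256 230]
[ 67  69  75  58 119 127  92 107  59  59  42  51] [ 45  46  65  83 165 171 115 147  75  56  61  58]
[ 41  59  67  67  72 111  70  44  40  39  41  42] [ 40  59  45  45  47 153  91  59  58  55  58  41]
[37 42 40 41 46 48 40 40 40 51 42 40] [41 42 38 42 38 62 57 58 59 45 43 60]
[108  47  43  43  46  39  42  59  41  38  99 139] [107  46  41  41  38  41  41  38  40  42 126 155]
[ 83  45  82  40  45  54  46  40  44 139 152 156] [ 83  45  77  40  33  30  31  29  69 114 111 114]
[ 57  39  41  40  44  42  40 125 154 153 161 157] [ 58  43  40  40  35  30  33  93 113 111 119 116]
[ 62  89  58  42  50  79 138 136 143 160 154 152] [ 60  88  60  43  48  81  92  89  95 158 155 151]
[101 108 106 139 149 134 155 159 155 152 149 149] [ 99 107 106 108 108  89 113 117 113 140 148 148]
s11 0.09 edge x -0.0015
s11 0.05 edge x -0.0003
s11 0.01 edge x -0.0008
s11 -0.03 edge x 0.0
s11 -0.07 edge x -0.0006
s12 0.09 edge x 0.0011
s12 0.05 edge x 0.0016
s12 0.01 edge x 0.0001
s12 -0.03 edge x -0.0007
s12 -0.07 edge x -0.0002
```

Run:
```python
from look import *
for n in ("wrist","top"):
    c,g=gray(n); im=c["img"]; cv2.imwrite(f"pics/{n}12.png",im)
    for P in ((.015,.112,.028),(.015,-.088,.028)): print(n,P,proj(c,T(b,P)).round(1))
    for lo,hi in ((.095,.13),(-.105,-.07)):
        for x in (.013,.019):
            out=[]
            for y in np.arange(lo,hi,.0015):
                p=proj(c,T(b,(x,y,.028)))
                if 1<p[0]<558 and 1<p[1]<418: out.append((round(float(y*1000),1),int(cv2.getRectSubPix(g.astype(np.float32),(1,1),tuple(map(float,p)))[0,0])))
            print(n,x,out)
```

```text
wrist (0.015, 0.112, 0.028) [112.4 123. ]
wrist (0.015, -0.088, 0.028) [409.1 121.7]
wrist 0.013 [(95.0, 41), (96.5, 41), (98.0, 41), (99.5, 41), (101.0, 41), (102.5, 40), (104.0, 39), (105.5, 36), (107.0, 34), (108.5, 34), (110.0, 34), (111.5, 33), (113.0, 34), (114.5, 33), (116.0, 23), (117.5, 22), (119.0, 22), (120.5, 22), (122.0, 22), (123.5, 22), (125.0, 22), (126.5, 22), (128.0, 22), (129.5, 30)]
wrist 0.019 [(95.0, 38), (96.5, 37), (98.0, 38), (99.5, 37), (101.0, 38), (102.5, 37), (104.0, 35), (105.5, 31), (107.0, 31), (108.5, 31), (110.0, 31), (111.5, 31), (113.0, 31), (114.5, 30), (116.0, 22), (117.5, 21), (119.0, 20), (120.5, 20), (122.0, 21), (123.5, 20), (125.0, 20), (126.5, 20), (128.0, 21), (129.5, 30)]
wrist 0.013 [(-105.0, 175), (-103.5, 174), (-102.0, 175), (-100.5, 175), (-99.0, 175), (-97.5, 175), (-96.0, 175), (-94.5, 175), (-93.0, 174), (-91.5, 174), (-90.0, 174), (-88.5, 175), (-87.0, 174), (-85.5, 174), (-84.0, 160), (-82.5, 68), (-81.0, 56), (-79.5, 57), (-78.0, 56), (-76.5, 56), (-75.0, 57), (-73.5, 56), (-72.0, 56), (-70.5, 57)]
wrist 0.019 [(-105.0, 170), (
[... 1044 characters left out ...]
.5, 46)]
top 0.013 [(-105.0, 62), (-103.5, 68), (-102.0, 78), (-100.5, 92), (-99.0, 106), (-97.5, 116), (-96.0, 123), (-94.5, 126), (-93.0, 129), (-91.5, 129), (-90.0, 128), (-88.5, 128), (-87.0, 128), (-85.5, 129), (-84.0, 128), (-82.5, 128), (-81.0, 129), (-79.5, 130), (-78.0, 130), (-76.5, 130), (-75.0, 129), (-73.5, 126), (-72.0, 121), (-70.5, 115)]
top 0.019 [(-105.0, 59), (-103.5, 64), (-102.0, 70), (-100.5, 81), (-99.0, 85), (-97.5, 93), (-96.0, 108), (-94.5, 123), (-93.0, 133), (-91.5, 133), (-90.0, 130), (-88.5, 127), (-87.0, 128), (-85.5, 130), (-84.0, 130), (-82.5, 130), (-81.0, 129), (-79.5, 127), (-78.0, 125), (-76.5, 127), (-75.0, 129), (-73.5, 127), (-72.0, 128), (-70.5, 130)]
```

```bash
python3 -c "
from cell import ticket
print(ticket.close_job())"
```

```text
the job is handed in; nothing more can be done
None
```

The job is handed in, and the hand-in gave no verdict. By my last camera checks the left stop is down, the strip lies along the fence with its left end against that stop, the right stop was still folded back when last viewed, and the arm is clear.

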